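Tip the angle bracket over into the welding fixture and flip the hold-down onto it

ROBOT

A 6-joint arm with a two-finger parallel gripper is mounted at the origin on the work surface. World frame = base frame: x ahead of the robot, y to its left, z up, the work surface at z = 0. Lengths are in m, angles in rad, forces in N, time in s.
With the tool pointing down it reaches from about 0.275 to 1 m from the base axis. Payload 8.4 kg.
Tool frame: the origin (TCP) lies on the centre line of the jaws, within the pads' length; the fingertips stand 22 mm ahead of it and the grasp point (between the pads) lies 3 mm ahead of it (robot.nose_length is the distance from the TCP to the fingertips, in m); z points along the fingers, y is the direction in which the jaws open and shut (so a half turn about z gives the same grasp; the last joint's range is limited). The gripper opens to 85 mm and grips with 20 to 120 N. Pads are 22 mm wide; open, the fingers measure 114 mm over their backs; the gripper's body (76 mm by 85 mm) begins 54 mm behind the grasp point. The pads swing forward as they close: fully open they stand 13 mm farther back than shut.
Start: joints at [1.114, 0.353, 1.633, -0, 1.155, -0.002], TCP at [0.275, 0.561, 0.253] pointing down, gripper open.
Joint ranges: [-2.63, 2.63], [-0.92, 2.1], [0.06, 2.66], [-1.3, 4.44], [0, 2.69], [-3.02, 3.02]. Speed limits (rad/s): [2.22, 2.22, 2.79, 3.14, 3.14, 3.14].

INTERFACE

Orientations are given as a rotation vector (axis times angle).
In Python, from rig import robot gives the robot as it stands.
- The arm moves only by the tool send_rows, never from a script. Its argument "plan" is a list that holds one entry, the list of rows, each a list of 6 numbers: the shift along the world's x, y, z as a fraction of full scale, then the turn, a rotation vector about the world's x, y, z as a fraction of full scale. In form: [[[dx, dy, dz, wx, wy, wz], ...]]. A call has 1 to 5 rows; each row shifts and turns the commanded pose from where the row before left it; what a row does not reach is not made up. Full scale, the value 1, is 15 cm for a shift and pi rad for a turn. A row lasts 1/8 s, in which the tool goes at most 62.5 mm and 10.7 degrees, less where a joint would pass 70% of its speed; a pose out of reach is approached as far as the arm can. A call with a number of a shift or a turn outside -1 to 1 is refused whole. A call with a gripper value outside its range is refused whole. "grip" is the opening, from -1 (shut) to 1 (fully open), so that 0 is half open, set as the call begins (left out, the last holds). The fingers move at their own pace and stop on an object; "grip_force" is the grip in N (left out, the last holds). Time passes only in rows, so rows that do not move let the fingers close. It gives the time, the measured TCP pose, the force and the opening at its end, in the units of the state.
- robot.read_state(): the state, without advancing time (a new reading comes with each control period).
- robot.read_camera(name): name is "side" or "top"; returns a dict with "pixels" (384x512x3 uint8, red, green, blue), "fov_y" (degrees; the focal length in pixels is half the picture's height over the tangent of half this angle, whatever the lens; pixels are square), "cx", "cy" (the principal point, pixels), "T" (4x4, takes a point from camera to world coordinates). Camera axes: x right, y down, z forward; pixel columns grow to the right and rows downward; lengths in m; the calibration is good to about 2 mm. A picture is of the moment at which its call begins. There is no depth.
- robot.close_job(): hands the job in, once; it reports no verdict.
Trained networks look in a picture, given as the dict that the camera call returned (one of the last four; its "shot" number tells which), for a name from the list of things; names that differ only in an ending like _2 or _b are one class to them, and where a whole thing is asked for, a point or a joint stands for the part that bears it (a point fixed in the world has none). Each returns a list of dicts, best first, with "conf" (0 to 1); they miss things now and then, are a little off and sometimes report something else, mostly with a low value. They report only what shows in the picture. A call takes as long as a camera call.
- robot.recognise(picture, label): "xyz" ([x, y, z] in m, in world coordinates, good to about 4 mm: the middle of the surface that is visible of it).
- robot.mark_of(picture, label): "xyz" ([x, y, z] in m, in world coordinates, good to about 4 mm: a listed point, or the origin of a listed thing).
The state is a dict: "t": time; "joint_pos": joint angles; "qvel": joint speeds; "joint_torque": joint torques, N m; "ee_pos": TCP position; "orientation": TCP orientation; "force": force on the tool from outside, world axes, zero at the start; "ft_torque": the same for the moment, N m; "finger_gap": opening from 0.0 (shut) to 1.0 (fully open).
Only numpy, scipy, OpenCV 4.12 (cv2) and the standard library are available. Lean on these libraries where they do the work, as an engineer would, in place of code of your own. Each camera call takes 0.05 s, during which the arm holds its last target. There are 200 camera calls.

TASK

Get the steel angle bracket ready for its next weld, only by pushing with the fingers: tip it over, away from the robot end of the fixture, so that its tall leg lies flat on the fixture plate, and push it along the plate until that leg sits home and square against the blue stop bar. Then flip the red hold-down over so that its rubber pad rests on the bracket. Do not lift or carry the bracket, and leave the yellow tin, the steel tube and the aluminium block alone.

Things in the scene. Friction and masses are not known exactly. Their poses are not given: they have to be found in the camera images.
- fixture: Fixed welding fixture: dark steel plate 320 (x) x 220 (y) x 10 mm thick, with a blue stop bar and a red hold-down at its far end. Origin on the bench under the plate, which reaches from -190 to +130 mm in x. x points from the robot end towards the stop bar, y left, z up; plate top at z = 10 mm.
- stop_face (a point): Blue stop bar: middle of the top edge of its robot-side face, at x = +50, y = 0, z = 30 mm of the fixture frame (axes likewise). The bar is 160 mm long along y, 20 mm deep, and rises 20 mm above the plate. Right behind it, at x = 72 to 98 mm, two blue hinge cheeks rise 40 mm above the plate, outer faces at y = +-28 mm.
- bracket: Loose steel angle bracket (L), 90 mm wide, 6 mm thick, 0.45 to 0.75 kg. At the start it stands on its short leg (foot, 70 mm), which points to the robot end; the tall leg (90 mm) stands up at the stop-bar end of the foot. Origin: middle of the heel, the outer corner edge. x points away from the foot (within 0.2 rad of the fixture's x), y along the heel, z up the tall leg (outer face at x = 0).
- bracket_edge (a point): Middle of the tall leg's free end, on its outer face: 90 mm along the bracket's z. Pushed on the tall leg's inner face 50 mm or more above the plate, the bracket tips about the heel; past 0.57 rad it falls over by itself. Then its z points to the stop, the foot stands up 70 mm at the robot-side end, and 35 to 60 mm remain to slide (less what it moved in tipping) until this end meets the stop.
- holddown (a joint): Angle of the red hold-down arm, rad. 0 (start): leans back 0.35 past upright, away from the robot, on its limit. Grows as it swings towards the robot: beyond 0.35 (upright) it falls forward by its own weight (0.2 kg); about 1.9: level, pad on the bracket; 2.07: limit with nothing beneath. Free hinge along the fixture's y at x = +85, z = 38 mm of the fixture frame.
- holddown_tip (a point): Middle of the free end of the hold-down arm, 85 mm from its hinge. The arm is a bar 24 mm wide and 8 mm thick, centred on y = 0 of the fixture; a black rubber pad 18 mm in diameter stands out 22 mm from the middle of the bar on its robot side, 65 mm from the hinge.
- tin: Bystander: yellow tin with a white lid, 68 mm in diameter, 45 mm high, standing on the bench beside the fixture; origin at the centre of its underside.
- tube: Bystander: offcut of dark steel tube, 56 mm in diameter, 65 mm high, standing on the bench; origin at the centre of its underside.
- block: Bystander: aluminium block 50 x 35 x 40 mm high on the bench; origin at the centre of its underside.

How it is judged:
By the outcome, as a careful person would: the job done as asked, in the order asked, and still so for the second after the job is handed in, with the robot touching nothing.
It also fails if it takes over 58 s, if anything falls off the work surface, if the arm or the gripper's body presses on something with over 40 N, if the wrist force passes 120 N, or if a joint passes its speed limit or range.

## Working session

There is one attempt and no reset: what is moved stays moved. The work goes in short steps, Python scripts to look and compute and a tool call to move; the robot and the scene stay as the last step left them, time stands still between calls to the robot, and variables do not carry over. Pictures are saved under pics/ and viewed, about 8 in all and at most 12, crops included, and the job is handed in when it is done.

Besides the shell and the picture viewer there is one more tool, called as a command line: name --argument value ..., lists and objects as JSON in quotes. send_rows: Moves the arm, as the interface text tells. Its arguments: {"type":"object","properties":{"plan":{"type":"array"},"grip":{"type":"number"},"grip_force":{"type":"number"}},"required":["plan"]}

```bash
mkdir -p pics; cat > h.py <<'E'
from rig import robot
import numpy as np, cv2
def shot(cam,name=None):
    p=robot.read_camera(cam)
    if name: cv2.imwrite(f'pics/{name}.png',cv2.cvtColor(p['pixels'],cv2.COLOR_RGB2BGR))
    return p
def proj(p,X):
    T=np.array(p['T']);c=np.linalg.inv(T)@np.append(X,1)
    f=192/np.tan(np.radians(p['fov_y'])/2)
    return np.round([p['cx']+f*c[0]/c[2],p['cy']+f*c[1]/c[2]],1)
def ray(p,u,v,z):
    T=np.array(p['T']);f=192/np.tan(np.radians(p['fov_y'])/2)
    d=T[:3,:3]@np.array([(u-p['cx'])/f,(v-p['cy'])/f,1]);o=T[:3,3]
    return o+d*(z-o[2])/d[2]
def marks(p,labels):
    for l in labels:
        try: r=robot.mark_of(p,l)
        except Exception as e: print(l,e);continue
        print(l,[(np.round(a['xyz'],4).tolist(),round(a['conf'],2),proj(p,a['xyz']).tolist()) for a in r[:2]])
E
python3 - <<'E'
from h import *
a=shot('side','s0');b=shot('top','t0')
L=['fixture','stop_face','bracket','bracket_edge','holddown','holddown_tip','tin','tube','block']
for p in(a,b): print(np.round(p['T'],2).tolist(),p['fov_y']);marks(p,L)
cv2.imwrite('pics/b0.png',cv2.cvtColor(np.vstack([a['pixels'],b['pixels']])[:, :],cv2.COLOR_RGB2BGR))
s=robot.read_state();print(s)
E
```

```text
[[0.99, -0.06, 0.08, 0.48], [-0.11, -0.6, 0.79, -0.74], [0.0, -0.8, -0.6, 0.7], [0.0, 0.0, 0.0, 1.0]] 49.03312222812731
fixture [([0.6143, 0.1053, -0.0011], 0.63, [274.3, 209.4]), ([0.5667, -0.068, 0.0018], 0.62, [264.0, 257.4])]
stop_face [([0.6108, -0.0612, 0.0248], 0.88, [282.9, 246.7])]
bracket [([0.4726, -0.0843, 0.008], 0.58, [223.1, 263.9]), ([0.6115, -0.0621, 0.0241], 0.29, [283.2, 247.2])]
bracket_edge [([0.4681, -0.083, 0.1027], 0.57, [218.7, 232.3])]
holddown it knows: block, bracket, bracket_edge, fixture, holddown_tip, stop_face, tin, tube
holddown_tip []
tin [([0.613, 0.1091, -0.0012], 0.65, [273.6, 208.6])]
tube []
block [([0.5592, -0.2698, 0.0013], 0.58, [272.2, 333.8])]
[[0.03, -1.0, 0.04, 0.52], [-1.0, -0.03, 0.04, 0.02], [-0.04, -0.04, -1.0, 0.88], [0.0, 0.0, 0.0, 1.0]] 55.51038031160351
fixture [([0.5659, -0.0725, 0.0008], 0.67, [315.4, 188.6]), ([0.4724, -0.086, 0.1013], 0.23, [326.0, 230.2])]
stop_face [([0.6148, -0.0636, 0.0282], 0.95, [313.3, 167.0])]
bracket [([0.4689, -0.0831, 0.0058], 0.94, [319.2, 229.1]), ([0.5603, -0.2695, -0.0017], 0.51, [397.7, 193.1])
[... 450 characters left out ...]
, -0.2663, -0.0041], 0.84, [396.0, 194.0])]
{'t': 0.9, 'joint_pos': array([ 1.11361392e+00,  3.52963209e-01,  1.63339026e+00, -7.72023644e-06,
        1.15522730e+00, -2.40951415e-03]), 'qvel': array([ 0.00310501,  0.00025725, -0.00035948, -0.00033047, -0.0029118 ,
       -0.00077406]), 'joint_torque': array([-4.59026087e-04, -6.05149126e+01, -3.42443025e+01, -1.71226006e-04,
        1.14964569e-03, -1.17489813e-05]), 'ee_pos': array([0.27454416, 0.56147261, 0.25330814]), 'orientation': array([7.08208639e-01, 3.06071637e+00, 1.56565123e-05]), 'force': array([ 0.22413254,  0.44554245, -0.70407547]), 'ft_torque': array([-0.01181921, -0.03320593, -0.00824214]), 'finger_gap': 1.0030973901766753}
```

```bash
python3 - <<'E'
import cv2,numpy as np
s=cv2.imread('pics/s0.png')[130:380,120:386];t=cv2.imread('pics/t0.png')[90:340,210:410]
cv2.imwrite('pics/c0.png',np.hstack([cv2.resize(s,(440,414),interpolation=3),cv2.resize(t,(332,414),interpolation=3)]))
E
```

```text
(no output)
```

View pics/c0.png

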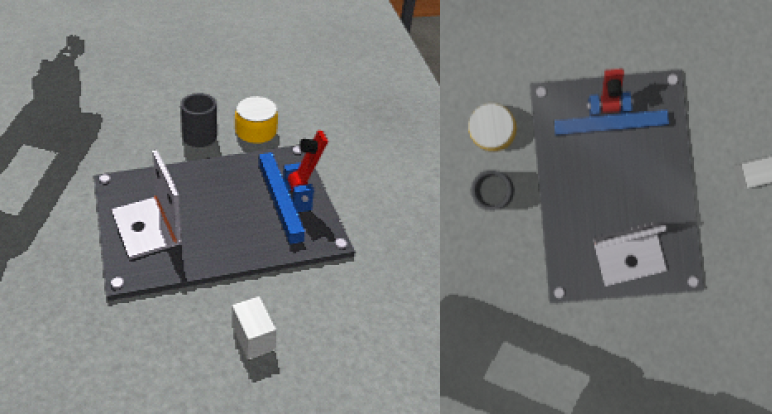

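```bash
cat >> h.py <<'E'
def blue(p):
    h=cv2.cvtColor(p['pixels'],cv2.COLOR_RGB2HSV)
    return cv2.inRange(h,(100,120,60),(125,255,255))
E
python3 - <<'E'
from h import *
p=shot('top','t1')
m=blue(p);n,l,st,c=cv2.connectedComponentsWithStats(m)
i=1+np.argmax(st[1:,4]);r=cv2.minAreaRect(np.argwhere(l==i)[:,::-1].astype(np.float32));print(st[i],r)
for q in cv2.boxPoints(r): print(q,ray(p,*q,.03).round(4))
im=cv2.cvtColor(p['pixels'],cv2.COLOR_RGB2BGR)
cv2.imwrite('pics/c1.png',cv2.resize(im[120:280,255:395],None,fx=5,fy=5,interpolation=cv2.INTER_NEAREST)[:600+200][:,:700][200:800])
E
```

```text
[ 443  331   69   53 3378] ((477.0, 357.0), (52.0, 68.0), 90.0)
[443. 331.] [ 0.2485 -0.3641  0.03  ]
[511. 331.] [ 0.2545 -0.5145  0.03  ]
[511. 383.] [ 0.1397 -0.5145  0.03  ]
[443. 383.] [ 0.1329 -0.365   0.03  ]
```

View pics/c1.png

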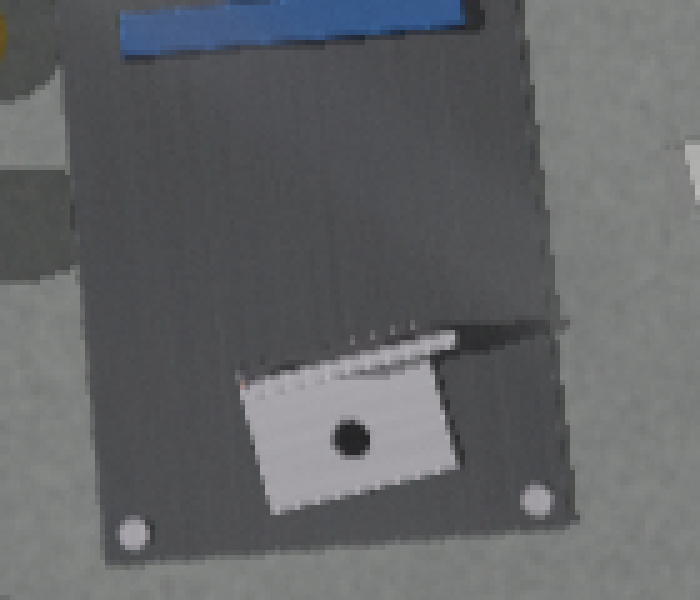

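```bash
python3 - <<'E'
from h import *
p=shot('top')
def w(u,v,z): return ray(p,255+u/5-.5,160+v/5-.5,z)
def pr(n,a,b,z):
    A,B=w(*a,z),w(*b,z);d=A-B
    print(n,A.round(4),B.round(4),np.linalg.norm(d).round(4),'yaw',np.arctan2(-d[0],d[1]).round(3))
pr('bar',(122,57),(465,24),.03)
pr('legtop outer',(246,380),(455,331),.10)
pr('foot end',(272,515),(457,467),.016)
pr('plate near',(106,565),(578,523),.01)
pr('plate left',(66,100),(106,565),.01)
m=blue(p)[:300];n,l,st,c=cv2.connectedComponentsWithStats(m)
i=1+np.argmax(st[1:,4]);r=cv2.minAreaRect(np.argwhere(l==i)[:,::-1].astype(np.float32));print(st[i],r)
for q in cv2.boxPoints(r): print(q,ray(p,*q,.03).round(4))
E
```

```text
bar [0.6036 0.0167 0.03  ] [ 0.6229 -0.1426  0.03  ] 0.1605 yaw 0.12
legtop outer [ 0.4597 -0.0391  0.1   ] [ 0.4831 -0.1272  0.1   ] 0.0911 yaw 0.26
foot end [ 0.3905 -0.0595  0.016 ] [ 0.4158 -0.1454  0.016 ] 0.0896 yaw 0.286
plate near [0.3635 0.0179 0.01  ] [ 0.3907 -0.2035  0.01  ] 0.2231 yaw 0.122
plate left [0.5842 0.0429 0.01  ] [0.3635 0.0179 0.01  ] 0.2222 yaw -1.458
[279 146  69  25 604] ((312.3930969238281, 157.21725463867188), (21.09355354309082, 68.346435546875), 85.2363510131836)
[277.46207 149.54485] [0.6539 0.0214 0.03  ]
[345.57242 143.86897] [ 0.6707 -0.1373  0.03  ]
[347.32413 164.88966] [ 0.6215 -0.1423  0.03  ]
[279.21378 170.56554] [0.6044 0.016  0.03  ]
```

send_rows --plan '[[[0.1,-0.396,0,0,0,0.046],[0.1,-0.396,0,0,0,0.046],[0.1,-0.396,0,0,0,0.046],[0.1,-0.396,0,0,0,0.046],[0.1,-0.396,0,0,0,0.047]]]' --grip 0

```text
t: 1.62
ee_pos: [0.3498, 0.2628, 0.2535]
orientation: [-0.432, 3.111, 0.0]
force: [0.5, -0.2, 0.6]
finger_gap: 0.502
```

send_rows --plan '[[[0.1,-0.396,0,0,0,0],[0.1,-0.396,0,0,0,0],[0.1,-0.396,0,0,0,0],[0.1,-0.396,0,0,0,0],[0.1,-0.396,0,0,0,0]]]'

```text
t: 2.25
ee_pos: [0.4249, -0.0346, 0.2537]
orientation: [-0.424, 3.111, -0.0]
force: [0.6, 1.2, 0.3]
finger_gap: 0.5
```

send_rows --plan '[[[0.1,-0.396,0,0,0,0],[0,0,-0.2,0,0,0],[0,0,0,0,0,0]]]'

```text
t: 2.62
ee_pos: [0.4381, -0.0923, 0.2219]
orientation: [0.421, -3.11, -0.002]
force: [0.3, 0.1, -0.1]
finger_gap: 0.501
```

```bash
python3 -c "
from h import *
p=shot('top','t2');s=robot.read_state();print({k:np.round(s[k],4).tolist() for k in('t','joint_pos','ee_pos','orientation','force','finger_gap')},robot.nose_length)
marks(p,['bracket','bracket_edge','stop_face'])"
```

```text
{'t': 2.675, 'joint_pos': [-0.2097, 0.1121, 2.0259, 0.0001, 1.0058, -2.051], 'ee_pos': [0.4388, -0.0918, 0.2229], 'orientation': [0.4232, -3.1109, -0.0014], 'force': [0.0442, -0.302, 0.215], 'finger_gap': 0.496} 0.022
bracket [([0.4691, -0.087, 0.006], 0.79, [320.8, 229.1])]
bracket_edge [([0.4698, -0.0837, 0.1015], 0.95, [324.9, 231.4])]
stop_face [([0.6131, -0.0638, 0.031], 0.57, [313.5, 167.6])]
```

send_rows --plan '[[[0,0,-0.28,0,0,0],[0,0,-0.28,0,0,0],[0,0,-0.28,0,0,0],[0,0,0,0,0,0]]]'

```text
t: 3.32
ee_pos: [0.4381, -0.0909, 0.096]
orientation: [0.426, -3.108, -0.002]
force: [-0.3, 0.7, -0.2]
finger_gap: 0.496
```

send_rows --plan '[[[0.039,0.011,0,0,0,0],[0.039,0.011,0,0,0,0],[0.039,0.011,0,0,0,0],[0.039,0.011,0,0,0,0],[0.039,0.011,0,0,0,0]]]'

```text
t: 3.95
ee_pos: [0.4693, -0.0836, 0.0975]
orientation: [-0.424, 3.113, -0.0]
force: [-0.3, -0.3, -0.2]
finger_gap: 0.5
```

```bash
python3 - <<'E'
from h import *
a=shot('side','s3')
cv2.imwrite('pics/c3.png',cv2.cvtColor(cv2.resize(a['pixels'][90:350,120:400],None,fx=2.2,fy=2.2,interpolation=3),cv2.COLOR_RGB2BGR))
E
```

```text
(no output)
```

View pics/c3.png

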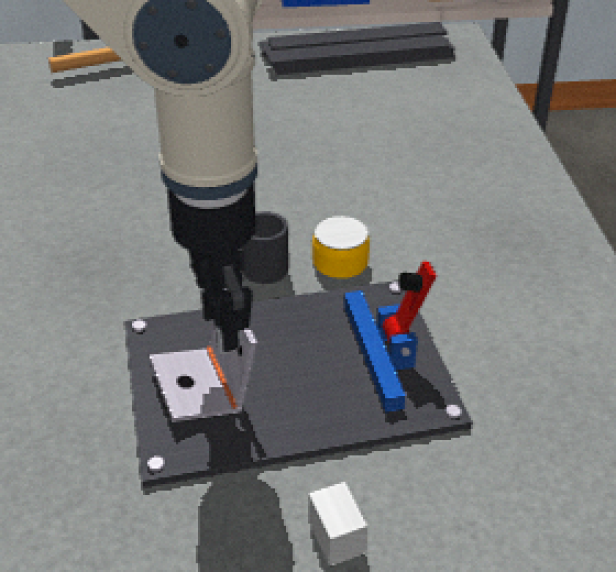

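```bash
python3 - <<'E'
from h import *
p=shot('side');marks(p,['bracket','bracket_edge'])
p=shot('top');marks(p,['bracket','bracket_edge'])
s=robot.read_state();print(s['ee_pos'],s['force'])
cv2.imwrite('pics/c4.png',cv2.cvtColor(cv2.resize(p['pixels'][150:290,240:400],None,fx=4,fy=4,interpolation=3),cv2.COLOR_RGB2BGR))
E
```

```text
bracket [([0.4746, -0.0799, 0.0069], 0.74, [223.9, 262.7])]
bracket_edge [([0.4888, -0.0809, 0.1005], 0.83, [228.5, 231.7])]
bracket []
bracket_edge []
[ 0.46852526 -0.08369615  0.09719078] [-0.5086296  -0.70553698 -0.49020336]
```

View pics/c4.png

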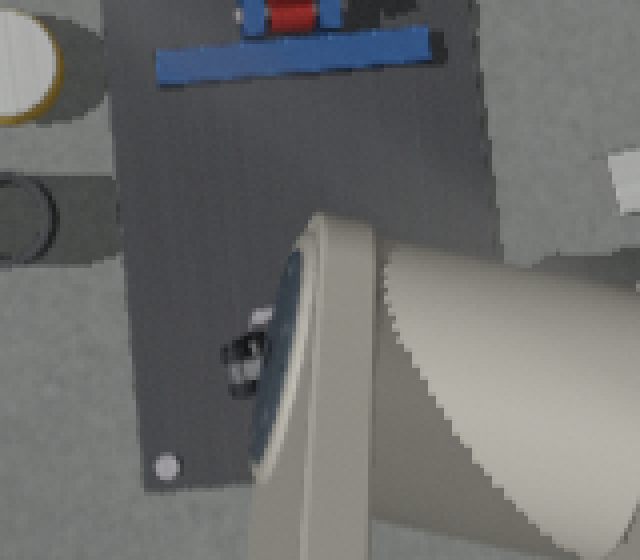

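send_rows --plan '[[[0.039,0.011,0,0,0,0],[0.039,0.011,0,0,0,0],[0.039,0.011,0,0,0,0],[0.039,0.011,0,0,0,0],[0.039,0.011,0,0,0,0]]]'

```text
t: 4.92
ee_pos: [0.4986, -0.0753, 0.0973]
orientation: [-0.424, 3.113, -0.0]
force: [-0.6, -0.8, 0.1]
finger_gap: 0.499
```

send_rows --plan '[[[0.039,0.011,0,0,0,0],[0.039,0.011,0,0,0,0],[0,0,0,0,0,0],[0,0,0,0,0,0]]]'

```text
t: 5.42
ee_pos: [0.5095, -0.0721, 0.0972]
orientation: [0.424, -3.112, -0.0]
force: [-0.2, -0.3, -0.2]
finger_gap: 0.499
```

```bash
python3 - <<'E'
from h import *
p=shot('side');marks(p,['bracket','bracket_edge'])
q=shot('top');marks(q,['bracket','bracket_edge'])
print(robot.read_state()['ee_pos'])
E
```

```text
bracket [([0.4741, -0.0805, 0.0063], 0.56, [223.7, 263.1])]
bracket_edge [([0.5569, -0.0559, 0.0092], 0.92, [259.2, 251.7])]
bracket [([0.5676, -0.0711, 0.0001], 0.5, [314.8, 187.9])]
bracket_edge []
[ 0.5096423  -0.07218797  0.09731892]
```

send_rows --plan '[[[0,0,0.4,0,0,0],[-0.267,-0.042,0,0,0,-0.0245],[-0.267,-0.041,0,0,0,-0.0245],[0,0,0,0,0,0]]]'

```text
t: 6.22
ee_pos: [0.4268, -0.0846, 0.1571]
orientation: [0.181, -3.134, -0.001]
force: [0.8, -0.8, -0.5]
finger_gap: 0.499
```

send_rows --plan '[[[0,0,-0.25,0,0,0],[0,0,-0.25,0,0,0],[0,0,-0.25,0,0,0],[0,0,0,0,0,0]]]'

```text
t: 6.72
ee_pos: [0.4287, -0.0842, 0.0429]
orientation: [0.184, -3.132, -0.002]
force: [-0.2, 0.2, -0.6]
finger_gap: 0.5
```

```bash
python3 - <<'E'
from h import *
p=shot('side');marks(p,['bracket','bracket_edge'])
s=robot.read_state();print(s['ee_pos'],s['orientation'])
cv2.imwrite('pics/c5.png',cv2.cvtColor(cv2.resize(p['pixels'][150:350,140:390],None,fx=2.8,fy=2.8,interpolation=3),cv2.COLOR_RGB2BGR))
E
```

```text
bracket [([0.4743, -0.0831, 0.0073], 0.7, [223.8, 263.6])]
bracket_edge [([0.5563, -0.0617, 0.0104], 0.77, [259.2, 253.1])]
[ 0.43078931 -0.08470744  0.04576719] [-1.84110412e-01  3.13480488e+00 -5.43554180e-04]
```

View pics/c5.png

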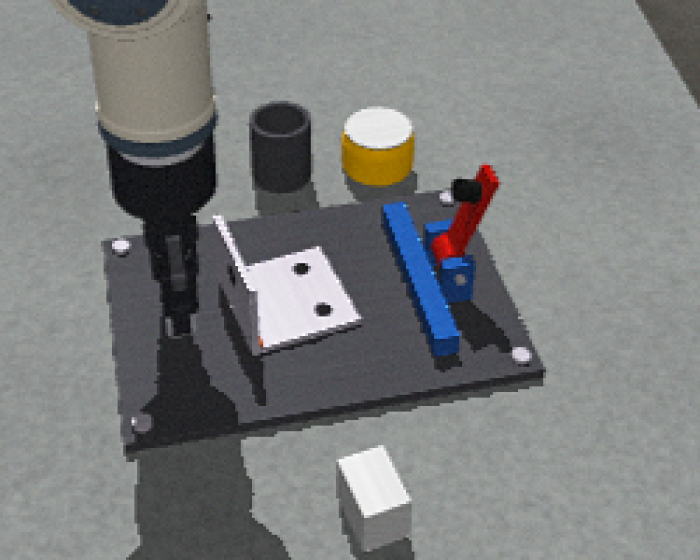

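send_rows --plan '[[[0.053,0.0062,0,0,0,0],[0.053,0.0062,0,0,0,0],[0.053,0.0062,0,0,0,0],[0.053,0.0062,0,0,0,0],[0.053,0.0062,0,0,0,0]]]'

```text
t: 7.5
ee_pos: [0.4694, -0.0797, 0.0446]
orientation: [0.184, -3.135, -0.0]
force: [-2.1, 0.7, 0.2]
finger_gap: 0.5
```

send_rows --plan '[[[0.04,0.0047,0,0,0,0],[0.04,0.0047,0,0,0,0],[0.04,0.0047,0,0,0,0],[0.04,0.0047,0,0,0,0],[0.04,0.0047,0,0,0,0]]]'

```text
t: 8.12
ee_pos: [0.4998, -0.0764, 0.0448]
orientation: [-0.184, 3.136, -0.0]
force: [-2.9, -0.6, -0.9]
finger_gap: 0.505
```

```bash
python3 - <<'E'
from h import *
p=shot('side');marks(p,['bracket','bracket_edge'])
s=robot.read_state();print(s['ee_pos'],s['orientation'],s['force'])
cv2.imwrite('pics/c6.png',cv2.cvtColor(cv2.resize(p['pixels'][170:330,170:350],None,fx=3.7,fy=3.7,interpolation=3),cv2.COLOR_RGB2BGR))
E
```

```text
bracket [([0.5137, -0.0744, 0.0101], 0.88, [241.1, 258.6])]
bracket_edge [([0.6027, -0.0648, 0.0102], 0.95, [279.4, 252.6])]
[ 0.50048489 -0.07643761  0.04499631] [-1.83690457e-01  3.13451669e+00 -4.44046200e-04] [-0.06427509 -0.16528964 -0.1477252 ]
```

View pics/c6.png

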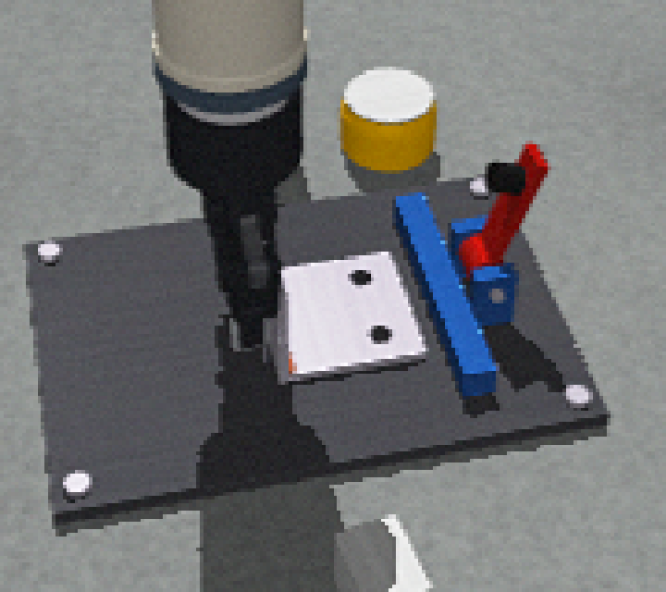

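send_rows --plan '[[[0.02,0.0023,0,0,0,0],[0.02,0.0023,0,0,0,0],[0.02,0.0023,0,0,0,0]]]'

```text
t: 8.65
ee_pos: [0.5082, -0.0753, 0.0447]
orientation: [0.184, -3.136, -0.0]
force: [-3.7, -0.1, 0.8]
finger_gap: 0.497
```

send_rows --plan '[[[0.01,0.0012,0,0,0,0],[0.01,0.0012,0,0,0,0]]]'

```text
t: 8.9
ee_pos: [0.5113, -0.075, 0.0448]
orientation: [0.184, -3.136, -0.0]
force: [-3.6, -0.9, 1.7]
finger_gap: 0.501
```

send_rows --plan '[[[0.01,0.0012,0,0,0,0],[0.01,0.0012,0,0,0,0]]]'

```text
t: 9.15
ee_pos: [0.5115, -0.0745, 0.0442]
orientation: [0.183, -3.13, -0.001]
force: [-14.8, -2.2, 6.9]
finger_gap: 0.501
```

send_rows --plan '[[[0.007,0.0008,0,0,0,0],[0.007,0.0008,0,0,0,0]]]'

```text
t: 9.4
ee_pos: [0.5117, -0.0742, 0.0438]
orientation: [0.183, -3.127, -0.002]
force: [-19.6, -1.7, 10.1]
finger_gap: 0.504
```

send_rows --plan '[[[-0.07,-0.008,0,0,0,0],[-0.13,-0.015,0,0,0,0],[0,0,0.4,0,0,0],[0,0,0.4,0,0,0],[-0.2,0,0.3,0,0,0]]]' --grip -1

```text
t: 10.02
ee_pos: [0.4593, -0.0782, 0.2131]
orientation: [-0.184, 3.13, -0.002]
force: [0.3, -1.0, -0.1]
finger_gap: 0.004
```

```bash
python3 - <<'E'
from h import *
p=shot('side');marks(p,['bracket','bracket_edge'])
q=shot('top');marks(q,['bracket','bracket_edge','stop_face'])
s=robot.read_state();print(s['ee_pos'],s['orientation'],s['force'])
A=cv2.resize(p['pixels'][190:310,210:340],None,fx=3.8,fy=3.8,interpolation=3);B=cv2.resize(q['pixels'][130:250,260:370],(330,456),interpolation=3)
B=cv2.resize(q['pixels'][140:260,270:360],(300,456),interpolation=3)
cv2.imwrite('pics/c7.png',cv2.cvtColor(np.hstack([A,B[:A.shape[0]]]),cv2.COLOR_RGB2BGR))
E
```

```text
bracket [([0.527, -0.0742, 0.0107], 0.87, [246.9, 257.9])]
bracket_edge [([0.6113, -0.0601, 0.0105], 0.83, [282.8, 250.8])]
bracket [([0.5238, -0.0745, 0.0068], 0.98, [316.1, 206.0])]
bracket_edge [([0.6154, -0.0654, 0.0131], 0.87, [313.4, 167.5]), ([0.5234, -0.0766, 0.0089], 0.5, [317.1, 206.2])]
stop_face [([0.6136, -0.064, 0.0291], 0.63, [313.5, 167.5])]
[ 0.45657255 -0.07778773  0.20864943] [ 1.83617286e-01 -3.13517865e+00 -5.11292347e-04] [-0.84532964 -0.36942529 -0.3584752 ]
```

View pics/c7.png

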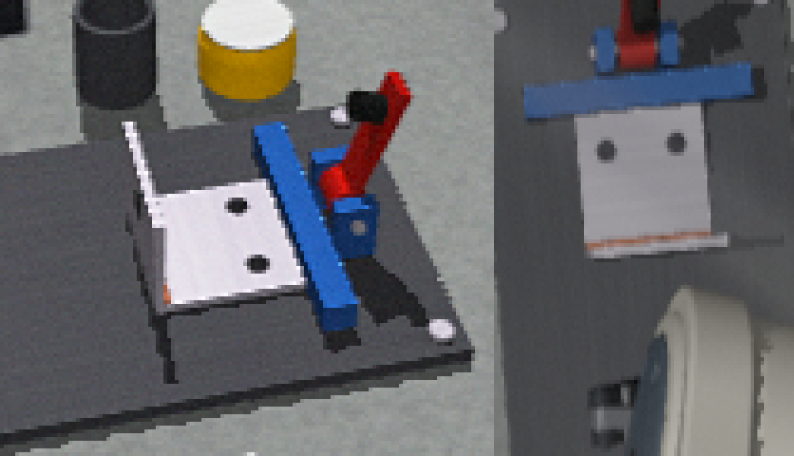

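send_rows --plan '[[[0.347,0.036,0,0,0,0],[0.347,0.036,0,0,0,0],[0.347,0.036,0,0,0,0],[0.347,0.036,0,0,0,0],[0.347,0.036,0,0,0,0]]]'

```text
t: 11.0
ee_pos: [0.7183, -0.0504, 0.2071]
orientation: [0.184, -3.134, -0.001]
force: [0.9, -0.9, 0.8]
finger_gap: 0.001
```

send_rows --plan '[[[0,0,-0.2,0,0,0],[0,0,-0.2,0,0,0],[0,0,-0.2,0,0,0],[0,0,0,0,0,0]]]'

```text
t: 11.5
ee_pos: [0.7145, -0.0506, 0.1149]
orientation: [0.183, -3.129, -0.002]
force: [0.3, -0.4, -0.5]
finger_gap: -0.007
```

```bash
python3 - <<'E'
from h import *
p=shot('side');marks(p,['holddown_tip'])
s=robot.read_state();print(s['ee_pos'],s['orientation'],s['force'])
cv2.imwrite('pics/c8.png',cv2.cvtColor(cv2.resize(p['pixels'][100:310,210:390],None,fx=2.8,fy=2.8,interpolation=3),cv2.COLOR_RGB2BGR))
E
```

```text
holddown_tip [([0.6755, -0.0558, 0.1161], 0.74, [313.4, 212.6])]
[ 0.71682415 -0.05077674  0.11898528] [ 1.83633614e-01 -3.13492480e+00 -3.09128268e-04] [ 0.30092747 -0.09907486  1.08583312]
```

View pics/c8.png

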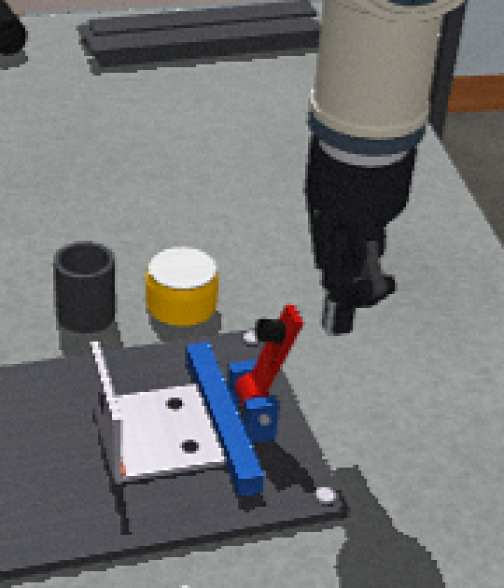

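send_rows --plan '[[[-0.06,-0.007,0,0,0,0],[-0.06,-0.007,0,0,0,0],[-0.06,-0.007,0,0,0,0],[-0.046,-0.0054,0,0,0,0],[-0.046,-0.0054,0,0,0,0]]]'

```text
t: 12.22
ee_pos: [0.6755, -0.0557, 0.1201]
orientation: [-0.184, 3.136, -0.0]
force: [0.9, 1.5, 0.9]
finger_gap: -0.001
```

send_rows --plan '[[[-0.04,-0.0047,0,0,0,0],[-0.04,-0.0047,0,0,0,0],[-0.04,-0.0047,0,0,0,0],[0,0,0,0,0,0]]]'

```text
t: 12.72
ee_pos: [0.6575, -0.0578, 0.1197]
orientation: [0.184, -3.136, -0.0]
force: [0.3, -0.3, -0.4]
finger_gap: -0.0
```

```bash
python3 - <<'E'
from h import *
p=shot('side');marks(p,['holddown_tip'])
s=robot.read_state();print(s['ee_pos'],s['force'])
E
```

```text
holddown_tip [([0.6142, -0.062, 0.1168], 0.56, [286.0, 216.0])]
[ 0.65807242 -0.05775374  0.11983397] [ 0.22031417  0.687264   -0.37650891]
```

send_rows --plan '[[[0.05,0.006,0,0,0,0],[0,0,0,0,0,0],[0,0,0,0,0,0],[0,0,0,0,0,0]]]'

```text
t: 13.32
ee_pos: [0.6654, -0.0568, 0.1197]
orientation: [0.184, -3.136, -0.0]
force: [0.4, 0.0, 0.1]
finger_gap: -0.002
```

```bash
python3 - <<'E'
from h import *
p=shot('side');marks(p,['holddown_tip','bracket_edge','bracket'])
s=robot.read_state();print(s['ee_pos'],s['force'])
cv2.imwrite('pics/c9.png',cv2.cvtColor(cv2.resize(p['pixels'][130:310,210:390],None,fx=3,fy=3,interpolation=3),cv2.COLOR_RGB2BGR))
E
```

```text
holddown_tip [([0.5627, -0.0676, 0.0368], 0.85, [262.3, 246.4])]
bracket_edge [([0.6132, -0.0631, 0.0112], 0.95, [283.8, 251.4])]
bracket [([0.5288, -0.0723, 0.0078], 0.97, [247.6, 258.2])]
[ 0.66536813 -0.05685679  0.11978289] [-0.24273806 -0.00594804  0.6650428 ]
```

View pics/c9.png

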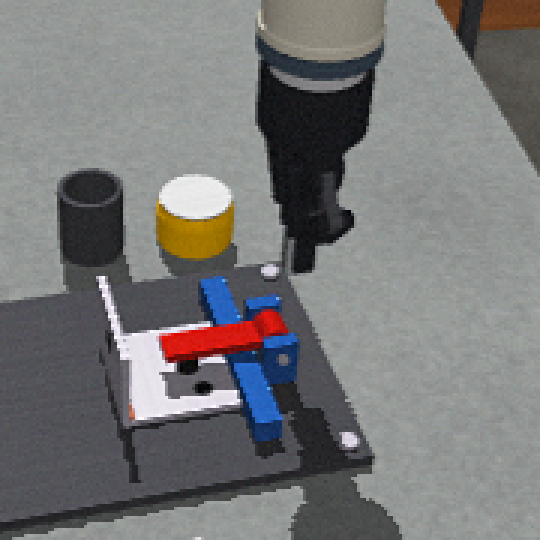

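send_rows --plan '[[[0,0,0.35,0,0,0],[0,0,0.35,0,0,0],[0,0.3,0.2,0,0,0],[0,0.4,0,0,0,0],[0,0.4,0,0,0,0]]]'

```text
t: 14.15
ee_pos: [0.6655, 0.1095, 0.2557]
orientation: [-0.182, 3.135, 0.0]
force: [0.2, 1.0, 0.5]
finger_gap: -0.0
```

send_rows --plan '[[[0,0.4,0,0,0,0],[0,0.4,0,0,0,0],[0,0,0,0,0,0],[0,0,0,0,0,0]]]'

```text
t: 14.65
ee_pos: [0.6652, 0.228, 0.2546]
orientation: [0.185, -3.136, 0.001]
force: [0.7, -0.2, 0.8]
finger_gap: 0.001
```

```bash
python3 - <<'E'
from h import *
p=shot('side');q=shot('top')
for x in (p,q): marks(x,['holddown_tip','bracket_edge','bracket','tin','tube','block'])
s=robot.read_state();print(s['t'],s['ee_pos'],s['force'])
A=cv2.resize(p['pixels'][190:310,210:340],None,fx=3.4,fy=3.4,interpolation=3);B=cv2.resize(q['pixels'][130:232,267:357],(360,408),interpolation=3)
cv2.imwrite('pics/c10.png',cv2.cvtColor(np.hstack([A,B[:A.shape[0]]]),cv2.COLOR_RGB2BGR))
E
```

```text
holddown_tip [([0.5587, -0.0682, 0.0389], 0.68, [260.6, 246.1])]
bracket_edge [([0.6114, -0.0634, 0.0086], 0.76, [283.0, 252.4])]
bracket [([0.5268, -0.0749, 0.0107], 0.68, [246.8, 258.2])]
tin [([0.6118, 0.1071, -0.0016], 0.62, [273.3, 209.2])]
tube [([0.5201, 0.1026, -0.0016], 0.82, [238.7, 212.6]), ([0.6118, -0.0629, 0.0101], 0.34, [283.2, 251.8])]
block [([0.5598, -0.2669, 0.0005], 0.81, [272.3, 332.7])]
holddown_tip [([0.5593, -0.0616, 0.041], 0.57, [312.5, 190.4])]
bracket_edge [([0.6146, -0.0662, 0.0146], 0.95, [313.8, 167.8]), ([0.5212, -0.0744, 0.0082], 0.41, [316.1, 207.1])]
bracket [([0.5229, -0.0742, 0.0077], 0.64, [316.0, 206.4])]
tin [([0.6145, 0.1044, 0.0037], 0.82, [242.8, 166.6])]
tube [([0.5264, 0.1019, 0.0029], 0.77, [242.7, 203.0])]
block [([0.561, -0.2667, -0.0018], 0.64, [396.5, 192.7])]
15.35 [0.66545685 0.22812863 0.25478639] [-0.6264911  -0.31423266 -0.33249762]
```

View pics/c10.png

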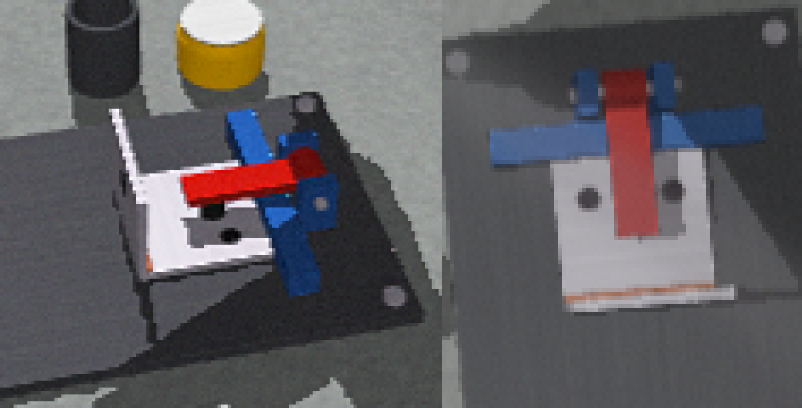

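The pictures show the leg flat and square against the bar and the hold-down arm level with its pad on the bracket. The bystanders have not moved.

```bash
python3 -c "
from rig import robot
print(robot.close_job())"
```

```text
the job is handed in; nothing more can be done
None
```

The job is done and handed in at about 15 s on the clock, well inside the 58 s limit. The bracket's tall leg lies flat and square against the blue stop bar, and the red hold-down's pad rests on it.

**What I did:**
1. I tipped the bracket away from the robot end by pushing on the tall leg's inner face.
2. I slid it along the plate with two half-open fingers until it met the stop. The force rose to about 22 N at contact.
3. I pushed the hold-down past upright from behind. It fell forward onto the bracket by itself.
4. I raised the arm and moved it clear.

**Last checks:**
- **Bracket:** the leg's free end measured about (0.613, -0.064), against about (0.613, -0.063) for the stop face. Both camera views show it flush and square.
- **Hold-down:** its tip stands 37–41 mm high, which means the arm is level with the pad on the bracket.
- **Bystanders:** the tin, tube and block all measured within the networks' few millimetres of error of where they started.
- **Robot:** it was about 0.25 m up and off to the side, and the wrist force read about zero.

No check failed or disagreed beyond the networks' few millimetres of error. I did not take pictures after handing in.

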